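# Brace a storage jar in its holder and twist the lid free

## Task

Open the tight lid of the square glass jar. First brace the jar: slide the forked carriage along its board by its upright post, fully home, so that its fork straddles the jar; then grip the lid, turn it anticlockwise (seen from above) about a sixth of a turn until its threads let go, and lift it straight off. Finish while still holding the lid, level and about 3 cm clear above the jar's mouth, with the jar left braced and standing in the holder and the other things on the worktop left alone.

Things in the scene. Friction and masses are not known exactly. Their poses are not given: they have to be found in the camera images.
- holder: jar holder fixed to the worktop: pale wooden board 130 x 365 x 8 mm with a wooden end stop 96 x 16 mm, 64 mm high. Origin: underside of the board below the centre of the jar's seat. z up; y runs along the board from the carriage towards the end stop, whose inner face is at y = +37 mm; the board spans y = -303 to +62, x = -65 to +65 mm.
- carriage (a joint): slide of the carriage (wooden foot, grey plastic fork) along the holder's +y: 0 = fully open, 0.140 m = home at its hard stop. Starts at 0 to 0.02, stays where it is left; needs about 5 N, some N more while it pushes the jar into its seat. Its fork (78 mm wide inside, slick, flared tips, between 18 and 66 mm above the worktop) straddles the jar and squares it up; the jar then has about 1 mm of play.
- post (a point): point on the axis of the carriage's upright steel post, 77 mm above the worktop. Post 22 mm in diameter, top 92 mm above the worktop, free to be gripped from above; it moves with the carriage and, once home, stands 87 mm from the seat's centre. Axes parallel to the holder's.
- jar: loose empty square glass jar, 0.4 to 0.6 kg, body 72 x 72 mm, 78 mm high, below a round neck. Origin: centre of its underside (8 mm above the worktop, on the board). z up; x, y square to its sides, within 0.06 rad of the holder's. Starts 17 to 28 mm short of its seat (towards the carriage) and is not held: unless the carriage is home it turns along with the lid.
- lid: round ribbed aluminium lid, 65 mm in diameter, 22 mm high, 0.06 kg. Origin: centre of its lower edge, 91 mm above the jar's underside when closed. z up; x parallel to the jar's x when fully tight; starts 0.05 to 0.26 rad anticlockwise of that. At 0.93 rad the threads let go and the seal lifts the lid up to 5 mm; hard stop at 1.5 rad. A 1.1 rad turn from the start always frees it.
- tin_1: bystander: loose food tin, 75 mm diameter, 110 mm high; origin under its centre
- tin_2: bystander: loose low food tin, 86 mm diameter, 40 mm high; origin under its centre
- mug_1: bystander: loose mug, 78 x 112 mm, 92 mm high; origin under its centre
- mouth (a point): centre of the jar's rim, 108 mm above the jar's underside; neck 50 mm in diameter, 30 mm high (13 mm of it bare below the closed lid), carrying three twist-off threads. A sprung rubber seal on the rim presses the closed lid up with about 18 N, so the lid takes about 0.3 to 0.7 N m to turn (grip it with 30 N or more). Axes as the jar's.
Things that resemble listed ones, but are neither listed nor needed, are in the scene too. There is more than one size of the lid; the job needs the middle-sized.

How it is judged (in metres and radians):
On the way, in this order (a step that is already met when the one before it is completed fails the run):
1. the carriage is home (within 4 mm of its stop) with the jar standing in its seat (value of joint carriage above 0.136 m and horizontal distance between jar and holder below 0.008 m and angle between jar's own z axis and vertical below 0.05 rad), for 0.2 s.
2. with the carriage home, the lid is turned at least 0.88 rad from tight relative to the jar, so that its lugs leave the threads, while it is still on the neck (angle between the x axis of lid and the x axis of jar, either way round above 0.88 rad and value of joint carriage above 0.135 m and z of lid in the frame of jar below 0.108 m), for 0.05 s.
At the end, for the whole second after the job is handed in: The fingers hold the lid still and level (within 0.2 rad), its lower edge 8 to 65 mm above the jar's rim and its centre within 25 mm of the jar's axis, touching neither jar nor holder; the carriage is home within 6 mm and the jar stands upright on the board, within 8 mm of its seat (z of lid in the frame of jar between 0.116 and 0.173 m and horizontal distance between lid and jar below 0.025 m and angle between lid's own z axis and vertical below 0.2 rad and contact force between the fingers and lid above 1 N and contact force between lid and jar below 0.1 N and contact force between lid and holder below 0.1 N and linear speed of lid below 0.03 m/s and value of joint carriage above 0.134 m and horizontal distance between jar and holder below 0.008 m and height (world z) of jar below 0.012 m and angle between jar's own z axis and vertical below 0.06 rad); the arm keeps its last pose, push and grip.
It fails at once if the jar is lifted off the board or tipped (height (world z) of jar above 0.025 m or angle between jar's own z axis and vertical above 0.25 rad).
It fails at once if a tin or the mug is shoved aside by more than 3 cm (distance of any of tin_1, tin_2, mug_1 from where it was at the start of the episode above 0.03 m).
It also fails if it takes over 48 s, if anything falls off the work surface, if the arm or the gripper's body presses on something with over 40 N, if the wrist force passes 120 N, or if a joint passes its speed limit or range.

## Robot

A 7-joint arm with a two-finger parallel gripper is mounted at the origin on a cart in front of the work surface, level with it; the furniture and walls round the work are solid. World frame = base frame: x ahead of the robot, y to its left, z up, the work surface at z = 0. Lengths are in mm, angles in rad, forces in N, time in s.
With the tool pointing down it reaches from about 400 to 900 mm from the base axis. Payload 5.6 kg.
Tool frame: the origin (TCP) lies between the finger pads; the fingertips stand r.nose_length ahead of it and the grasp point (between the pads) lies 3 mm ahead of it (r.nose_length is the distance from the TCP to the fingertips, in mm); z points along the fingers, y is the line along which they close (so a half turn about z gives the same grasp; the last joint's range is limited). The gripper opens to 92 mm and grips with 3 to 60 N. Pads are 20 mm wide; open, the fingers measure 128 mm over their backs; the gripper's body (75 mm by 189 mm) begins 69 mm behind the grasp point.
Start: joints at [1.271, 0.468, -0.012, 1.603, 0.006, 1.071, -0.056], TCP at [165.049, -628.703, 236.592] pointing down, gripper open.
Joint ranges: [-2.53, 2.53], [-0.31, 2.02], [-1.57, 1.55], [0.28, 2.44], [-1.29, 4.43], [0.15, 1.84], [-2.92, 2.92]. Speed limits (rad/s): [2.57, 2.57, 3.14, 3.14, 3.14, 3.14, 3.14].

## Interface

Orientations are given as a unit quaternion [x, y, z, w].
In Python, from plant import r gives the robot as it stands. The module is installed in compiled form; this text tells all that it offers.
- The arm moves only by the shell command python3 -m handwheel 'ROWS' [FORCE]. ROWS is JSON, a list of rows, each a list of 3 entries, a list of its own where there are three numbers: the turn, a rotation vector about the tool's x, y, z each as a share of 180 degrees, from -1 to 1, then the shift along the tool's x, y, z each as a share of 0.2 m, from -1 to 1, then the opening, from -1 (shut) to 1 (fully open). In form: [[[ax, ay, az], [x, y, z], hand], ...]. A call has exactly 10 rows; each row is the pose to reach, as a shift and turn from the pose commanded when the call began, along the tool's axes at that moment, turning the shorter way round; what a row does not reach only later rows make up. A row lasts 1/8 s, in which the tool goes at most 62.5 mm and 10.7 degrees, less where a joint would pass 70% of its speed; a pose out of reach is approached as far as the arm can. A call with a number of a shift or a turn outside -1 to 1 is refused whole. A call with a gripper value outside its range is refused whole. The fingers move at their own pace and stop on an object; FORCE is the grip in N (left out, the last holds). Time passes only in rows, so rows that repeat a pose let the fingers close, or fill a call up. It gives the time, the measured TCP pose, the force, the opening and the grip force at its end, in the units of the state.
- r.state(): the state, without advancing time (a new reading comes with each control period).
- r.read_camera(name): name is "scene" or "top" or "wrist"; returns the picture (420x560x3 uint8, blue, green, red); there is no depth.
- r.camera_info(name): a dict with "fx", "fy", "cx", "cy" (pixels), "R" (3x3) and "t" (3): a world point X has camera coordinates R X + t; the wrist camera has in their place "tool_from_camera" (4x4, takes a point from camera to tool coordinates, whose origin is the TCP and whose axes are the flange's). Camera axes: x right, y down, z forward; pixel columns grow to the right and rows downward; lengths in mm; the calibration is good to about 2 mm. A picture is of the moment at which its call begins: read the wrist's pose just before it. camera_info takes no time and is no camera call.
- r.sign_off(): hands the job in; it is judged then, once.
The state is a dict: "t": time; "qpos": joint angles; "joint_vel": joint speeds; "effort": joint torques, N m; "position": TCP position; "eef_rot": TCP orientation; "ft_force": force on the tool from outside, world axes, zero at the start; "ft_torque": the same for the moment, N m; "opening": finger opening in mm; "grasp_force": force on a finger pad.
Only numpy, scipy, OpenCV 4.12 (cv2) and the standard library are available. Lean on these libraries where they do the work, as an engineer would, in place of code of your own. Each camera call takes 0.05 s, during which the arm holds its last target. There are 200 camera calls.

## Working session

There is one attempt and no reset: what is moved stays moved. The work goes in short steps, Python scripts to look and compute and a shell command to move; the robot and the scene stay as the last step left them, time stands still between calls to the robot, and variables do not carry over. Pictures are saved under pics/ and viewed, at most 10 in all, crops included, and the job is handed in when it is done.

```bash
mkdir -p pics; python3 - <<'E'
from plant import r
import cv2
s=r.state();print(s,r.nose_length)
for n in("scene","top"):
    cv2.imwrite(f"pics/{n}0.png",r.read_camera(n));print(n,r.camera_info(n))
print(r.camera_info("wrist"))
E
```

```text
{'t': 0.0, 'qpos': array([ 1.2710036 ,  0.46834262, -0.01163311,  1.60362712,  0.00599412,
        1.07141501, -0.05631221]), 'joint_vel': array([ 0.00115865, -0.00078039, -0.00163132, -0.00202896,  0.00063236,
       -0.00029797, -0.00046092]), 'effort': array([-9.96024282e-04, -5.20575535e+01, -1.28299845e-02, -2.43746281e+01,
       -5.65499871e-02,  1.72836607e-02,  1.52189782e-04]), 'position': array([ 164.89984319, -628.16345001,  235.66131217]), 'eef_rot': array([ 9.91771447e-01,  1.28018066e-01, -1.64232871e-04, -8.63166137e-04]), 'ft_force': array([-0.46033011, -0.23416231,  0.2986901 ]), 'ft_torque': array([ 0.04908094, -0.06158344,  0.01358342]), 'grasp_force': 0.0, 'opening': 91.93098303046906} 22.0
scene {'fx': 492.75233865420876, 'fy': 492.75233865420876, 'cx': 278.4399847299682, 'cy': 204.8931496974865, 'R': array([[-0.76087211, -0.64872096, -0.01532121],
       [-0.3864967 ,  0.47202766, -0.79234475],
       [ 0.52124268, -0.59695143, -0.60988119]]), 't': array([ 355.3352097 ,  290.88462836, 1302.64173743])}
top {'fx': 473.2155152213371, 'fy': 473.2155152213371, 'cx': 282.31881504290504, 'cy': 212.541485319016, 'R': array([[-0.02040224, -0.99963766,  0.01755862],
       [-0.9972039 ,  0.01908348, -0.0722509 ],
       [ 0.07188964, -0.01898361, -0.99723192]]), 't': array([ -40.28269987,  506.28225848, 1415.65839944])}
{'fx': 342.40182781617153, 'fy': 342.40182781617153, 'cx': 277.03588625542477, 'cy': 207.8239822850866, 'tool_from_camera': array([[-1.64070341e-05, -9.68542345e-01, -2.48848802e-01,
         7.00201307e+01],
       [ 9.99999854e-01, -1.50525596e-04,  5.19927684e-04,
        -1.14189228e-01],
       [-5.41030093e-04, -2.48848757e-01,  9.68542205e-01,
        -1.47854056e+02],
       [ 0.00000000e+00,  0.00000000e+00,  0.00000000e+00,
         1.00000000e+00]])}
```

View pics/top0.png

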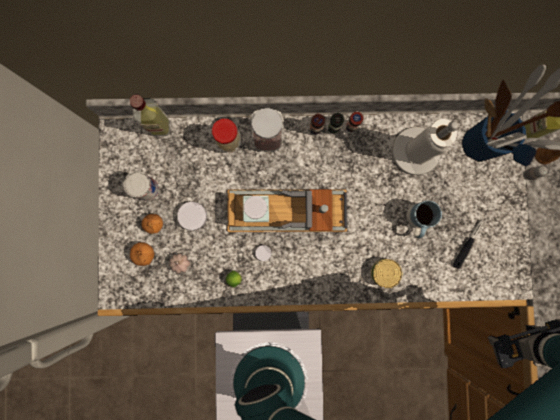

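View pics/scene0.png

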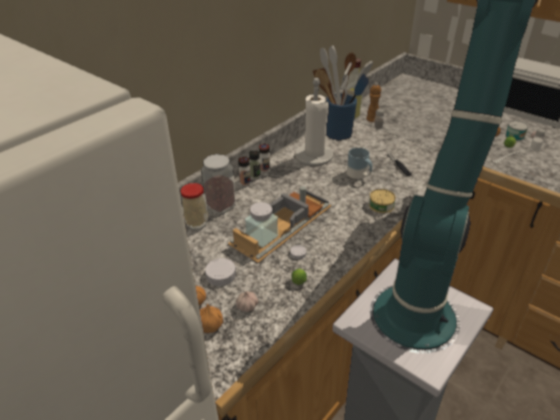

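The top view shows the holder running from (228,212), where the end stop is, to (347,210). The jar and lid are at about (256,207) and the carriage post at about (323,209). The tall tin and the mug stay clear to the sides. I'll enlarge this area to measure.

```bash
python3 - <<'E'
import cv2
a=cv2.imread("pics/top0.png")[180:242,218:358]
b=cv2.imread("pics/scene0.png")[185:265,225:335]
a=cv2.resize(a,None,fx=5,fy=5,interpolation=cv2.INTER_CUBIC)
b=cv2.resize(b,None,fx=3.4,fy=3.4,interpolation=cv2.INTER_CUBIC)
import numpy as np
c=np.zeros((590,700,3),np.uint8);c[:310,:700]=a;c[315:315+272,:374]=b
cv2.imwrite("pics/c1.png",np.clip(c*1.3,0,255).astype(np.uint8))
E
```

```text
(no output)
```

View pics/c1.png

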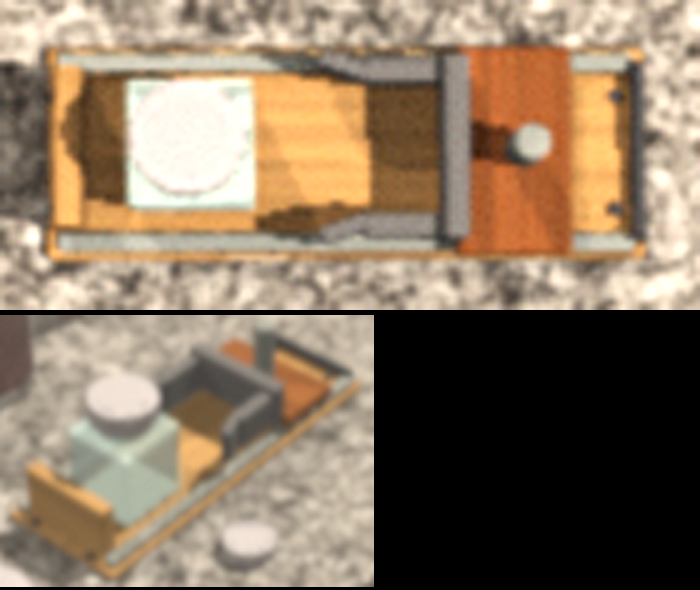

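The crop shows the post top at about (532,143), the lid at about (190,136), and the board corners at about (49,50), (50,259), (643,50) and (643,257).

```bash
cat >h.py <<'E'
import numpy as np
from plant import r
from scipy.spatial.transform import Rotation as Ro
def ray(ci,u,v,z,T=None):
    d=np.array([(u-ci["cx"])/ci["fx"],(v-ci["cy"])/ci["fy"],1])
    if T is None: R,t=ci["R"],ci["t"]; o=-R.T@t; d=R.T@d
    else: d=T[:3,:3]@d;o=T[:3,3]
    return o+d*(z-o[2])/d[2]
def wristT(s):
    B=np.eye(4);B[:3,:3]=Ro.from_quat(s["eef_rot"]).as_matrix();B[:3,3]=s["position"]
    return B@r.camera_info("wrist")["tool_from_camera"]
def delta(s,p,yaw):
    """shares for moving to TCP p, tool down, tool x axis at world angle yaw"""
    R0=Ro.from_quat(s["eef_rot"]); c,q=np.cos(yaw),np.sin(yaw)
    R1=Ro.from_matrix(np.array([[c,q,0],[q,-c,0],[0,0,-1]]))
    print("turn",((R0.inv()*R1).as_rotvec()/np.pi).round(4),"shift",(R0.inv().apply(np.array(p)-s["position"])/200).round(4))
E
python3 - <<'E'
from h import *
ci=r.camera_info("top")
for n,u,v,z in[("post",532,143,92),("lid",190,136,121),("c1",49,50,8),("c2",50,259,8),("c3",643,50,8),("c4",643,257,8)]:
    print(n,ray(ci,218+(u+.5)/5-.5,180+(v+.5)/5-.5,z).round(1))
R=Ro.from_quat(r.state()["eef_rot"]).as_matrix();print(R.round(3))
E
```

```text
post [ 510.3 -169.3   92. ]
lid [515.6  26.5 121. ]
c1 [579.7 116.    8. ]
c2 [451.9 117.    8. ]
c3 [ 573.  -248.1    8. ]
c4 [ 445.9 -244.3    8. ]
[[ 0.967  0.254 -0.001]
 [ 0.254 -0.967  0.001]
 [-0.    -0.002 -1.   ]]
```

The measured board is 364 x 128 mm, as specified. The holder's yaw is about -0.017, the seat is near (514.7, 55.6), and the lid is about 29 mm short of it. The post is 138 mm from its home position. I'll approach the post with the fingers closing across the board.

```bash
python3 -m handwheel '[[[0,0,-0.05],[0.25,-0.2,0],1],[[0,0,-0.1],[0.5,-0.4,0],1],[[0,0,-0.15],[0.75,-0.6,0],1],[[0,0,-0.2],[1,-0.79,0],1],[[0,0,-0.25],[1,-0.79,0],1],[[0,0,-0.3],[1,-0.79,0],1],[[0,0,-0.36],[1,-0.79,0],1],[[0,0,-0.413],[1,-0.79,0],1],[[0,0,-0.413],[1,-0.79,0],1],[[0,0,-0.413],[1,-0.79,0],1]]' 50; python3 - <<'E'
from h import *
delta(r.state(),[510.3,-169.3,200],1.553)
E
```

```text
t: 1.35
position: [318.2, -425.1, 236.4]
eef_rot: [0.714, 0.7, 0.0, -0.0]
ft_force: [0.3, -1.0, 0.4]
opening: 91.7
grasp_force: 0.0
turn [-0.0001 -0.0001 -0.0006] shift [1.2973 0.9354 0.1821]
```

```bash
python3 -m handwheel '[[[0,0,0],[0.2,0.18,0],1],[[0,0,0],[0.4,0.35,0],1],[[0,0,0],[0.6,0.5,0],1],[[0,0,0],[0.8,0.7,0],1],[[0,0,0],[0.9,0.85,0],1],[[0,0,0],[1,0.935,0],1],[[0,0,0],[1,0.935,0],1],[[0,0,0],[1,0.935,0],1],[[0,0,0],[1,0.935,0],1],[[0,0,0],[1,0.935,0],1]]'; python3 - <<'E'
from h import *
import cv2
s=r.state();im=r.read_camera("wrist");cv2.imwrite("pics/w1.png",im)
delta(s,[510.3,-169.3,83],1.553)
T=wristT(s);ci=r.camera_info("wrist")
c=np.linalg.inv(T)@np.array([510.3,-169.3,92,1]);print(ci["fx"]*c[0]/c[2]+ci["cx"],ci["fy"]*c[1]/c[2]+ci["cy"])
E
```

```text
t: 2.6
position: [508.1, -229.2, 236.6]
eef_rot: [0.714, 0.701, -0.0, 0.0]
ft_force: [-0.1, 0.0, -0.1]
opening: 91.8
grasp_force: 0.0
turn [-0.0001  0.0001 -0.0002] shift [0.3    0.0058 0.768 ]
278.06811891755393 131.92901281955636
```

View pics/w1.png

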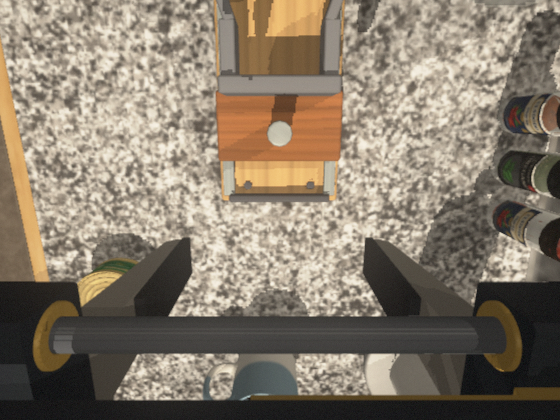

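The wrist view shows the post top at (280,133), against a prediction of (278,132), so the position agrees within about 1.5 mm. Next I'll descend and grip.

```bash
python3 -m handwheel '[[[0,0,0],[0.15,0.005,0.05],1],[[0,0,0],[0.3,0.01,0.25],1],[[0,0,0],[0.3,0.01,0.5],1],[[0,0,0],[0.3,0.01,0.7],1],[[0,0,0],[0.3,0.01,0.768],1],[[0,0,0],[0.3,0.01,0.768],0.3],[[0,0,0],[0.3,0.01,0.768],-0.4],[[0,0,0],[0.3,0.01,0.768],-1],[[0,0,0],[0.3,0.01,0.768],-1],[[0,0,0],[0.3,0.01,0.768],-1]]' 55; python3 - <<'E'
from h import *
delta(r.state(),[513.2,-29.4,83],1.553)
E
```

```text
t: 3.9
position: [511.8, -168.4, 83.4]
eef_rot: [0.713, 0.701, 0.0, 0.0]
ft_force: [-0.6, -0.6, -0.5]
opening: 43.9
grasp_force: 0.0
turn [0.0002 0.0001 0.0004] shift [ 0.695  -0.0048  0.0017]
```

```bash
python3 -m handwheel '[[[0,0,0],[0,0,0],-1],[[0,0,0],[0,0,0],-1],[[0,0,0],[0,0,0],-1],[[0,0,0],[0,0,0],-1],[[0,0,0],[0.05,0,0],-1],[[0,0,0],[0.1,0,0],-1],[[0,0,0],[0.16,0,0],-1],[[0,0,0],[0.22,0,0],-1],[[0,0,0],[0.28,0,0],-1],[[0,0,0],[0.34,0,0],-1]]' 55; python3 - <<'E'
from h import *
delta(r.state(),[513.2,-31.4,83],1.553)
E
```

```text
t: 5.15
position: [512.3, -102.4, 82.9]
eef_rot: [0.714, 0.701, -0.001, 0.001]
ft_force: [-1.7, -6.0, 0.9]
opening: 20.9
grasp_force: 55.0
turn [-0.0003  0.0009 -0.0002] shift [ 0.3549 -0.0021 -0.0016]
```

```bash
python3 -m handwheel '[[[0,0,0],[0.04,0,0],-1],[[0,0,0],[0.08,0,0],-1],[[0,0,0],[0.12,0,0],-1],[[0,0,0],[0.16,0,0],-1],[[0,0,0],[0.2,0,0],-1],[[0,0,0],[0.24,0,0],-1],[[0,0,0],[0.27,0,0],-1],[[0,0,0],[0.3,0,0],-1],[[0,0,0],[0.32,0,0],-1],[[0,0,0],[0.34,0,0],-1]]'; python3 - <<'E'
from h import *
delta(r.state(),[513.2,-31.4,83],1.553)
E
```

```text
t: 6.4
position: [513.6, -35.9, 82.9]
eef_rot: [0.714, 0.7, -0.002, 0.001]
ft_force: [-0.7, -10.4, 3.1]
opening: 21.3
grasp_force: 55.0
turn [-0.0003  0.0015 -0.0004] shift [ 0.0227 -0.0023 -0.0007]
```

Now I'll push gently into the hard stop, until the force climbs.

```bash
python3 -m handwheel '[[[0,0,0],[0.01,0,0],-1],[[0,0,0],[0.015,0,0],-1],[[0,0,0],[0.02,0,0],-1],[[0,0,0],[0.025,0,0],-1],[[0,0,0],[0.03,0,0],-1],[[0,0,0],[0.03,0,0],-1],[[0,0,0],[0.03,0,0],-1],[[0,0,0],[0.03,0,0],-1],[[0,0,0],[0.03,0,0],-1],[[0,0,0],[0.03,0,0],-1]]'
```

```text
t: 7.65
position: [513.7, -29.8, 82.9]
eef_rot: [0.714, 0.7, -0.002, 0.001]
ft_force: [-1.3, -8.8, 2.4]
opening: 20.9
grasp_force: 55.0
```

```bash
python3 -m handwheel '[[[0,0,0],[0.005,0,0],-1],[[0,0,0],[0.01,0,0],-1],[[0,0,0],[0.015,0,0],-1],[[0,0,0],[0.02,0,0],-1],[[0,0,0],[0.025,0,0],-1],[[0,0,0],[0.03,0,0],-1],[[0,0,0],[0.03,0,0],-1],[[0,0,0],[0.03,0,0],-1],[[0,0,0],[0.03,0,0],-1],[[0,0,0],[0.03,0,0],-1]]'; python3 - <<'E'
from h import *
import cv2
a=r.read_camera("top")[180:242,218:358]
cv2.imwrite("pics/t2.png",cv2.resize(a,None,fx=5,fy=5,interpolation=cv2.INTER_CUBIC))
E
```

```text
t: 8.9
position: [513.7, -29.1, 82.9]
eef_rot: [0.715, 0.699, -0.004, 0.003]
ft_force: [-0.6, -20.2, 3.2]
opening: 20.9
grasp_force: 55.0
```

The carriage is on its hard stop: the force rose to 20 N for 0.7 mm of motion. I'll release the post, rise and move over the lid.

```bash
python3 -m handwheel '[[[0,0,0],[-0.025,0,0],-1],[[0,0,0],[-0.025,0,0],1],[[0,0,0],[-0.025,0,0],1],[[0,0,0],[-0.025,0,0],1],[[0,0,0],[-0.025,0,0],1],[[0,0,0],[-0.025,0,0],1],[[0,0,0],[-0.025,0,0],1],[[0,0,0],[-0.025,0,-0.2],1],[[0,0,0],[-0.025,0,-0.5],1],[[0,0,0],[-0.025,0,-0.7],1]]'; python3 - <<'E'
from h import *
delta(r.state(),[515.2,57.9,225],1.553)
E
```

```text
t: 10.2
position: [514.6, -25.1, 225.5]
eef_rot: [0.713, 0.701, 0.001, 0.001]
ft_force: [1.1, -0.9, -0.1]
opening: 91.8
grasp_force: 0.0
turn [0.0007 0.     0.0004] shift [ 0.415  -0.0039  0.0022]
```

```bash
python3 -m handwheel '[[[0,0,0],[0.2,0,0],1],[[0,0,0],[0.4,0,0],1],[[0,0,0],[0.415,0,0],1],[[0,0,0],[0.415,0,0],1],[[0,0,0],[0.415,0,0],1],[[0,0,0],[0.415,0,0],1],[[0,0,0],[0.415,0,0],1],[[0,0,0],[0.415,0,0],1],[[0,0,0],[0.415,0,0],1],[[0,0,0],[0.415,0,0],1]]'; python3 - <<'E'
from h import *
import cv2
s=r.state();im=r.read_camera("wrist");cv2.imwrite("pics/w2.png",im)
T=wristT(s);ci=r.camera_info("wrist")
for p in([515.2,57.9,121],[513.7,-29.1,92]):
  c=np.linalg.inv(T)@np.array([*p,1]);print(ci["fx"]*c[0]/c[2]+ci["cx"],ci["fy"]*c[1]/c[2]+ci["cy"])
E
```

```text
t: 11.45
position: [515.4, 57.7, 223.0]
eef_rot: [0.713, 0.701, -0.0, 0.0]
ft_force: [-0.1, 0.8, -0.4]
opening: 92.0
grasp_force: 0.0
276.38313798590656 214.74896802337778
276.4017983119617 298.9299837429539
```

View pics/w2.png

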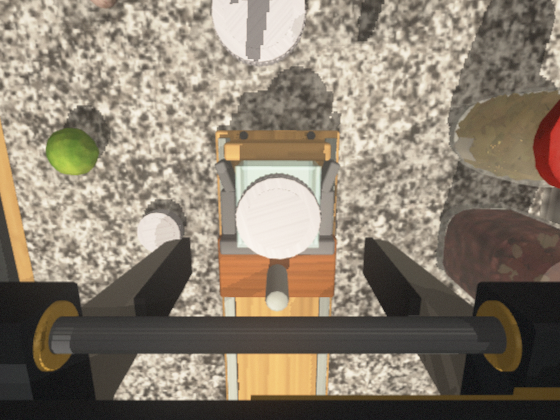

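The lid is centred at (278,216.5) and the post at (277,299), where the home position predicts (276.4,298.9). The jar is squared in the fork against the end stop, and the lid is about 65 mm across.

```bash
python3 - <<'E'
from h import *
s=r.state();p=ray(r.camera_info("wrist"),278,216.5,121,wristT(s));print(p);delta(s,[p[0],p[1],113],1.553)
E
```

```text
[516.41459916  56.50834433 121.        ]
turn [0.     0.     0.0004] shift [-0.006   0.005   0.5499]
```

```bash
python3 -m handwheel '[[[0,0,0],[-0.005,0.005,0.2],1],[[0,0,0],[-0.005,0.005,0.4],1],[[0,0,0],[-0.005,0.005,0.5],1],[[0,0,0],[-0.005,0.005,0.55],1],[[0,0,0],[-0.005,0.005,0.55],1],[[0,0,0],[-0.005,0.005,0.55],0],[[0,0,0],[-0.005,0.005,0.55],-0.1],[[0,0,0],[-0.005,0.005,0.55],-1],[[0,0,0],[-0.005,0.005,0.55],-1],[[0,0,0],[-0.005,0.005,0.55],-1]]' 55; cp pics/t2.png /dev/null; python3 - <<'E'
from h import *
s=r.state();delta(s,[516.4,56.5,113],1.553+1.12)
E
```

```text
t: 12.75
position: [516.2, 56.7, 113.5]
eef_rot: [0.713, 0.701, -0.0, 0.0]
ft_force: [-3.5, -0.1, 5.4]
opening: 64.5
grasp_force: 55.0
turn [-1.000e-04  1.000e-04 -3.561e-01] shift [-0.0009  0.0009  0.0025]
```

The lid is gripped (64.5 mm, 55 N). Now I'll turn it anticlockwise about 1.13 rad.

```bash
python3 -m handwheel '[[[0,0,0],[0,0,0],-1],[[0,0,-0.015],[0,0,0],-1],[[0,0,-0.04],[0,0,0],-1],[[0,0,-0.07],[0,0,0],-1],[[0,0,-0.1],[0,0,0],-1],[[0,0,-0.13],[0,0,0],-1],[[0,0,-0.16],[0,0,0],-1],[[0,0,-0.19],[0,0,0],-1],[[0,0,-0.22],[0,0,0],-1],[[0,0,-0.22],[0,0,0],-1]]' 58; python3 - <<'E'
from h import *
s=r.state();print(s["ft_torque"]);delta(s,[516.4,56.5,113],1.553+1.13)
E
```

```text
t: 14.0
position: [516.0, 57.2, 114.2]
eef_rot: [0.433, 0.902, -0.0, -0.0]
ft_force: [-7.0, 0.1, 14.1]
opening: 64.3
grasp_force: 58.0
[0.06736292 1.29382171 0.17969377]
turn [-2.000e-04 -1.000e-04 -1.389e-01] shift [-0.0041 -0.0005  0.0059]
```

```bash
python3 -m handwheel '[[[0,0,-0.02],[0,0,0],-1],[[0,0,-0.045],[0,0,0],-1],[[0,0,-0.07],[0,0,0],-1],[[0,0,-0.095],[0,0,0],-1],[[0,0,-0.12],[0,0,0],-1],[[0,0,-0.135],[0,0,0],-1],[[0,0,-0.14],[0,0,0],-1],[[0,0,-0.14],[0,0,0],-1],[[0,0,-0.14],[0,0,0],-1],[[0,0,-0.14],[0,0,0],-1]]'; python3 - <<'E'
from h import *
import cv2
s=r.state();print(s["ft_torque"]);delta(s,[516.4,56.5,113],1.553+1.13)
cv2.imwrite("pics/w3.png",r.read_camera("wrist"))
E
```

```text
t: 15.25
position: [515.7, 56.5, 114.3]
eef_rot: [0.227, 0.974, -0.001, -0.0]
ft_force: [-8.3, -2.1, 17.5]
opening: 64.6
grasp_force: 58.0
[-0.26869817  1.55567562 -0.28017944]
turn [-0.0007 -0.0001  0.0003] shift [-0.0032  0.0015  0.0067]
```

View pics/w3.png

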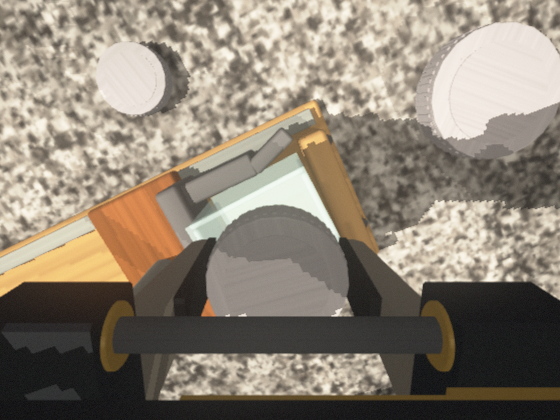

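The jar has stayed square in the fork while the lid turned with the fingers at (277,270). The upward 17.5 N is the seal load, so the threads have let go. Lifting straight up.

```bash
python3 -m handwheel '[[[0,0,0],[0,0,-0.015],-1],[[0,0,0],[0,0,-0.03],-1],[[0,0,0],[0,0,-0.05],-1],[[0,0,0],[0,0,-0.08],-1],[[0,0,0],[0,0,-0.11],-1],[[0,0,0],[0,0,-0.14],-1],[[0,0,0],[0,0,-0.17],-1],[[0,0,0],[0,0,-0.2],-1],[[0,0,0],[0,0,-0.22],-1],[[0,0,0],[0,0,-0.235],-1]]'; python3 - <<'E'
from h import *
import cv2
a=r.read_camera("scene")[175:265,220:340]; b=r.read_camera("top")[180:242,218:358]
a=cv2.resize(a,None,fx=3.6,fy=3.6,interpolation=cv2.INTER_CUBIC);b=cv2.resize(b,None,fx=4,fy=4,interpolation=cv2.INTER_CUBIC)
c=np.zeros((580,560,3),np.uint8);c[:324,:432]=a;c[330:578]=b;cv2.imwrite("pics/f.png",c)
E
```

```text
t: 16.55
position: [516.5, 56.7, 160.3]
eef_rot: [0.226, 0.974, 0.0, 0.0]
ft_force: [1.0, -0.3, -0.9]
opening: 64.7
grasp_force: 58.0
```

View pics/f.png

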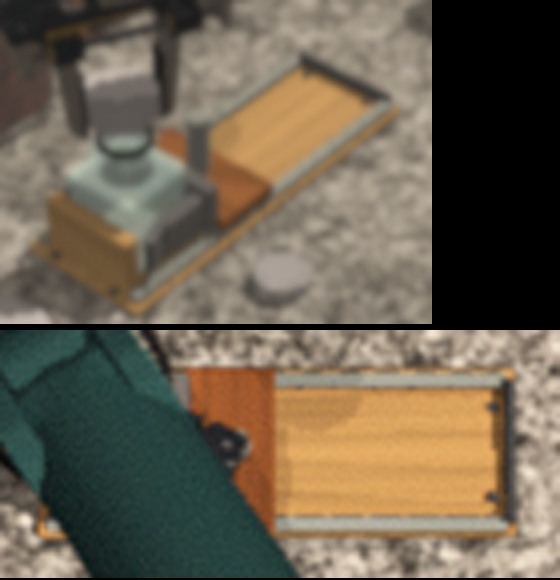

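The scene crop shows the lid in the fingers at about (123,105), clear above the bare mouth at (125,140). The jar is still standing in the fork. The wrist carries only the lid's weight, and its lower edge is about 30 mm above the rim. I'll let it settle and hand it in.

```bash
python3 -m handwheel '[[[0,0,0],[0,0,0],-1],[[0,0,0],[0,0,0],-1],[[0,0,0],[0,0,0],-1],[[0,0,0],[0,0,0],-1],[[0,0,0],[0,0,0],-1],[[0,0,0],[0,0,0],-1],[[0,0,0],[0,0,0],-1],[[0,0,0],[0,0,0],-1],[[0,0,0],[0,0,0],-1],[[0,0,0],[0,0,0],-1]]' && python3 -c "
from plant import r
print(r.sign_off())"
```

```text
t: 17.9
position: [516.4, 56.7, 160.0]
eef_rot: [0.226, 0.974, -0.0, -0.0]
ft_force: [-0.1, 0.1, -0.4]
opening: 64.7
grasp_force: 58.0
the job is handed in; nothing more can be done
None
```

I handed the job in at 17.9 s: the jar is braced in its seat, and the lid is turned free and held level about 30 mm above the mouth; the sign-off returned no verdict, so I can't confirm that it passed.

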